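# Put the utility knife away in the tool chest

## Robot

A 7-joint arm with a two-finger parallel gripper is mounted at the origin on the work surface. World frame = base frame: x ahead of the robot, y to its left, z up, the work surface at z = 0. Lengths are in mm, angles in rad, forces in N, time in s.
With the tool pointing down it reaches from about 400 to 900 mm from the base axis. Payload 5.5 kg.
Tool frame: the origin (TCP) lies midway between the tips of the shut fingers; the grasp point (between the pads) lies 19 mm behind it; z points along the fingers, y is the line along which they close (so a half turn about z gives the same grasp; the last joint's range is limited). The gripper opens to 85 mm and grips with 20 to 120 N. Pads are 22 mm wide; open, the fingers measure 114 mm over their backs; the gripper's body (76 mm by 85 mm) begins 54 mm behind the grasp point. The pads swing forward as they close: fully open they stand 13 mm farther back than shut.
Start: joints at [1.475, 0.501, -0.427, 1.55, 0.221, 1.138, -0.21], TCP at [228.281, -608.595, 231.31] pointing down, gripper open.
Joint ranges: [-2.88, 2.88], [-0.31, 2.03], [-1.54, 1.56], [0.2, 2.42], [-1.41, 4.55], [0.19, 2.02], [-2.57, 2.57]. Speed limits (rad/s): [2.57, 2.57, 3.14, 3.14, 3.14, 3.14, 3.14].

## Interface

Orientations are given as a unit quaternion [w, x, y, z].
In Python, from cell import ctrl, cams, close_job, recognise, outline_of, mark_of gives the robot as it stands.
- The arm moves only by the shell command python3 -m inch 'ROWS' [FORCE]. ROWS is JSON, a list that holds one entry, the list of rows, each a list of 7 numbers: the shift along the tool's x, y, z scaled (see below), then the turn, a rotation vector about the tool's x, y, z scaled (see below), then the opening, from 0 (shut) to 1 (fully open). A call has 1 to 10 rows; each row shifts and turns the commanded pose from where the row before left it, along the tool's axes as they then stand; what a row does not reach is not made up. The controller multiplies each number of a shift by 0.15 m and each number of a turn by pi/2 rad. A row lasts 1/10 s, in which the tool goes at most 50 mm and 8.59 degrees, less where a joint would pass 70% of its speed; a pose out of reach is approached as far as the arm can. A call with a number of a shift or a turn outside -1 to 1 is refused whole. A call with a gripper value outside its range is refused whole. The fingers move at their own pace and stop on an object; FORCE is the grip in N (left out, the last holds). Time passes only in rows, so rows that do not move let the fingers close. It gives the time, the measured TCP pose, the force, the opening and the grip force at its end, in the units of the state.
- ctrl.read_state(): the state, without advancing time (a new reading comes with each control period).
- cams.capture(name): name is "side" or "top" or "wrist"; returns a dict with "image" (420x560x3 uint8, blue, green, red), "depth" (420x560 float32, mm along the optical axis (not along the pixel's ray), 0 where there is no reading), "mtx" (3x3 intrinsics, pixels), "extrinsics" (4x4, takes a point from camera to world coordinates). Camera axes: x right, y down, z forward; pixel columns grow to the right and rows downward; lengths in mm; the calibration is good to about 2 mm. A picture is of the moment at which its call begins.
- close_job(): hands the job in; it is judged then, once.
Trained networks look in the newest picture that a camera, given by its name, has taken for a name from the list of things; names that differ only in an ending like _2 or _b are one class to them, and where a whole thing is asked for, a point or a joint stands for the part that bears it (a point fixed in the world has none). Each returns a list of dicts, best first, with "score" (0 to 1); they miss things now and then, are a little off and sometimes report something else, mostly with a low value. They report only what shows in the picture. A call takes as long as a camera call. They do not tell look-alikes from the thing itself.
- recognise(camera, target): "at" ([row, column] in pixels, amid what is visible of it).
- outline_of(camera, target): "region" (420x560 bool, what is visible of it) and "at" ([row, column] in pixels, amid what is visible of it).
- mark_of(camera, target): "at" ([row, column] in pixels: a listed point, or the origin of a listed thing).
The state is a dict: "time_s": time; "joint_positions": joint angles; "dq": joint speeds; "joint_efforts": joint torques, N m; "tcp_pos": TCP position; "ee_rot": TCP orientation; "wrist_force": force on the tool from outside, world axes, zero at the start; "wrist_torque": the same for the moment, N m; "opening": finger opening in mm; "gripper_force": force on a finger pad.
Only numpy, scipy, OpenCV 4.12 (cv2) and the standard library are available. Lean on these libraries where they do the work, as an engineer would, in place of code of your own. Each camera call takes 0.05 s, during which the arm holds its last target. There are 200 camera calls.

## Task

Put the orange-and-black utility knife away: lay it flat in the open drawer of the red tool chest, lowering it in rather than dropping it from above the drawer, then push the drawer fully shut. Leave the grey knife and the steel mug where they are.

Things in the scene. Friction and masses are not known exactly. Their poses are not given: they have to be found in the camera images.
- knife: Utility knife lying flat, bright orange with black grip inlays, blade drawn in. 150 mm long along its own x, 28 mm wide along y, 22 mm high along z; the last 30 mm at +x are a steel nose 20 mm wide. A black slide button, 4 mm high, sits on top 25 mm from the middle towards the nose. Origin: centre of the underside. 0.10 to 0.20 kg. Pinch it at the middle, across the 28 mm.
- grey_knife: A second knife of exactly the same shape and size, lying flat too, but grey with black instead of orange; a bystander. Either knife may lie nearer to the robot. Origin: centre of the underside, x towards its nose.
- mug: Brushed steel mug with a black foot and a black handle on its own +y side, 80 mm across (handle reaches 72 mm from the axis), 100 mm high, open at the top; a bystander. Origin: centre of the underside.
- drawer_floor (a point): Centre of the floor of the open compartment in the red tool chest's top drawer, 90 mm above the bench, moving with the drawer. x: level, into the chest (closing); y: across; z: up. Black floor, 181 mm along x by 218 mm along y; plywood side walls 48 mm high, front panel 57 mm, low divider (30 mm) behind. The chest's top covers what lies beyond x = joint value minus 81 mm.
- chest_drawer0_handle (a point): Middle of that drawer's steel bar handle, 122 mm above the bench, moving with the drawer; same axes as drawer_floor, which lies 146 mm along +x and 32 mm lower. Bar: 120 mm long along y, 11 mm thick, 35 mm in front of the drawer's face and 38 mm below the chest's top. The chest is 280 mm deep, 260 wide, 160 high, fixed, turned up to 12 degrees.
- chest_drawer0 (a joint): How far that top drawer is pulled out, in m: 0 is fully shut, 0.15 to 0.18 at the start. It slides along the handle's x axis with a drag of 1 N plus 4 N per m/s, stays where it is left and stops hard at 0.
There are look-alikes about, which are no part of the job. Leave any blue look-alike of the knife alone.

How it is judged:
By the outcome, as a careful person would: the job done as asked, in the order asked, and still so for the second after the job is handed in, with the robot touching nothing.
It also fails if it takes over 46 s, if anything falls off the work surface, if the arm or the gripper's body presses on something with over 40 N, if the wrist force passes 120 N, or if a joint passes its speed limit or range.

## Working session

There is one attempt and no reset: what is moved stays moved. The work goes in short steps, Python scripts to look and compute and a shell command to move; the robot and the scene stay as the last step left them, time stands still between calls to the robot, and variables do not carry over. Pictures are saved under pics/ and viewed, at most 10 in all, crops included, and the job is handed in when it is done.

```bash
ls; mkdir -p pics; cat > h.py <<'E'
import numpy as np, cv2
from cell import ctrl, cams, close_job, recognise, outline_of, mark_of
def w(c,r,col,z=None):
    K=c["mtx"];T=c["extrinsics"]
    d=np.linalg.inv(K)@np.array([col,r,1.])
    if z is None:
        return (T@np.append(d*c["depth"][int(r),int(col)],1))[:3]
    D=T[:3,:3]@d; o=T[:3,3]
    return o+D*(z-o[2])/D[2]
E
python3 - <<'E'
from h import *
s=ctrl.read_state(); print(s["time_s"],s["tcp_pos"],s["ee_rot"],s["opening"],s["wrist_force"])
for n in ["top","side"]:
    c=cams.capture(n); cv2.imwrite(f"pics/{n}0.png",c["image"])
    print(n,c["extrinsics"].round(2).tolist())
    for t in ["knife","grey_knife","mug","drawer_floor","chest_drawer0_handle"]:
        for f in (recognise,mark_of):
            for d in f(n,t)[:4]:
                r,q=d["at"]; print(t,f.__name__,round(d["score"],2),np.round(d["at"]),w(c,r,q).round())
E
```

```text
pics
0.0 [ 227.9632313  -607.97066661  230.2329307 ] [-9.76507779e-04  9.83943196e-01  1.78479173e-01 -1.37975729e-04] 85.50280387263797 [ 0.80237883 -0.21093585 -0.16277902]
top [[-0.0, -0.98, 0.19, 220.15], [-1.0, -0.0, -0.01, 129.84], [0.01, -0.19, -0.98, 1295.98], [0.0, 0.0, 0.0, 1.0]]
knife call 0.97 [286. 231.] [264. 253.  24.]
knife call 0.96 [204. 224.] [460. 272.  24.]
knife call 0.79 [190. 287.] [496. 122.  18.]
knife call 0.85 [192. 288.] [490. 119.  18.]
knife call 0.76 [286. 232.] [263. 250.  21.]
knife call 0.71 [210. 227.] [445. 265.  24.]
grey_knife call 0.85 [134. 242.] [636. 234.  21.]
grey_knife call 0.85 [139. 243.] [625. 230.  18.]
mug call 0.61 [206. 158.] [443. 415.  93.]
drawer_floor call 0.93 [136. 416.] [ 611. -184.   88.]
drawer_floor call 0.78 [132. 409.] [ 621. -167.   89.]
chest_drawer0_handle call 0.79 [138. 412.] [ 603. -171.   94.]
chest_drawer0_handle call 0.91 [190. 416.] [ 472. -168.  128.]
side [[-1.0, -0.03, 0.06, 388.41], [-0.07, 0.69, -0.72, 857.0], [-0.02, -0.72, -0.69, 815.63], [0.0, 0.0, 0.0, 1.0]]
knife call 0.89 [287. 283.] [447. 275.  23.]
knife call 0.72 [286. 362.] [268. 261.  20.]
knife call 0.57 [241. 261.] [513. 130.  15.]
knife call 0.91 [292. 360.] [272. 267.   3.]
knife call 0.76 [244. 263.] [506. 137.   9.]
knife call 0.61 [290. 284.] [445. 280.  17.]
grey_knife call 0.93 [272. 204.] [635. 244.  24.]
grey_knife call 0.63 [277. 208.] [623. 254.  20.]
mug call 0.68 [350. 266.] [469. 433.  27.]
mug call 0.57 [361. 267.] [459. 489.  89.]
drawer_floor call 0.76 [140. 242.] [ 601. -203.   90.]
drawer_floor call 0.74 [146. 239.] [ 604. -170.   90.]
chest_drawer0_handle call 0.97 [141. 239.] [ 608. -200.   89.]
chest_drawer0_handle call 0.81 [139. 282.] [ 494. -347.    0.]
```

View pics/top0.png

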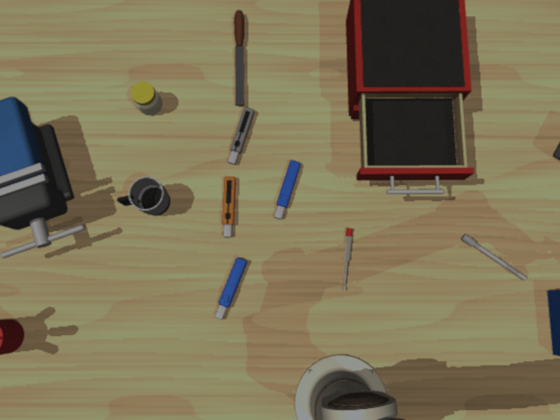

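```bash
python3 - <<'E'
import cv2
i=cv2.imread("pics/top0.png"); cv2.imwrite("pics/crop0.png",cv2.resize(i[100:320,130:330],None,fx=2.7,fy=2.7,interpolation=3))
E
```

```text
(no output)
```

View pics/side0.png

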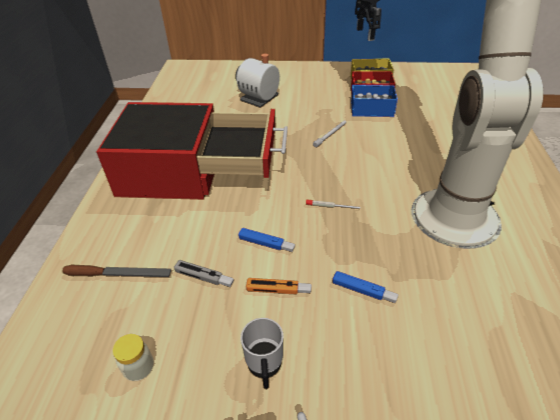

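The top view shows the candidates: orange/black knife at (206,229), grey knife at (136,242), and blue look-alikes at (190,287) and (288,231). By the description I choose the orange one at (206,229), nose towards the bottom of the image. The mug is at (197,150). The drawer is at (132,412) and its handle at (190,416). The side view agrees, with the orange knife at (286,280).

View pics/crop0.png

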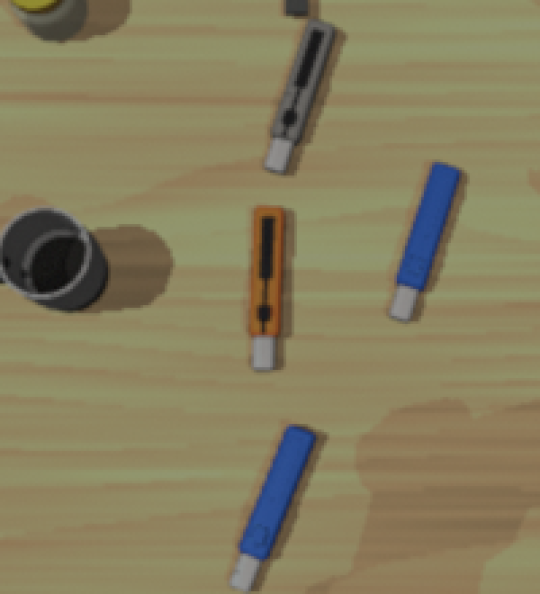

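```bash
cat > m.py <<'E'
from h import *
def knife(c,z=22):
    hsv=cv2.cvtColor(c["image"],cv2.COLOR_BGR2HSV)
    m=((hsv[...,0]>6)&(hsv[...,0]<17)&(hsv[...,1]>190)&(hsv[...,2]>110)).astype(np.uint8)
    n,l,st,ce=cv2.connectedComponentsWithStats(cv2.morphologyEx(m,cv2.MORPH_CLOSE,np.ones((7,7))))
    print([(s.tolist(),c.round().tolist()) for s,c in zip(st[1:],ce[1:]) if s[4]>60])
    return l,st
E
python3 - <<'E'
from m import *
for n in ["top","side"]:
    c=cams.capture(n); l,st=knife(c)
    k=1+np.argmax(st[1:,4]); rr,cc=np.nonzero(l==k)
    P=np.array([w(c,a,b,20)[:2] for a,b in zip(rr,cc)]); print(n,"orange body",cv2.minAreaRect(P.astype(np.float32)))
    best=[d for d in outline_of(n,"knife") if l[d["region"]].astype(bool).sum()>50 ][:1]
    for d in best:
        rr,cc=np.nonzero(d["region"]); P=np.array([w(c,a,b,20)[:2] for a,b in zip(rr,cc)]); print("outline",cv2.minAreaRect(P.astype(np.float32)))
# chest: red top rim / black floor by depth
c=cams.capture("top"); K=c["mtx"];T=c["extrinsics"]
v,u=np.mgrid[:420,:560]; d=c["depth"]
X=np.stack([(u-K[0,2])/K[0,0]*d,(v-K[1,2])/K[1,1]*d,d],-1)@T[:3,:3].T+T[:3,3]
def rect(m):
    n,l,st,ce=cv2.connectedComponentsWithStats(m.astype(np.uint8)); k=1+np.argmax(st[1:,4])
    return cv2.minAreaRect(X[l==k][:,:2].astype(np.float32))
Y=X[...,1]<0
print("top",rect(Y&(abs(X[...,2]-160)<8)&(d>0)))
print("floor",rect(Y&(abs(X[...,2]-90)<6)&(d>0)))
print("handle",rect(Y&(abs(X[...,2]-125)<8)&(v>183)&(d>0)&(X[...,0]>400)))
r=outline_of("top","mug")[0]["region"]; print("mug",X[r].min(0),X[r].max(0))
E
```

```text
[]
top orange body ((456.3640441894531, 252.15066528320312), (2.32072114944458, 86.32657623291016), 88.81059265136719)
[([263, 289, 34, 5, 75], [284.0, 291.0])]
side orange body ((453.5600891113281, 284.3687438964844), (8.442076683044434, 75.0772933959961), 89.79045867919922)
outline ((456.98095703125, 270.37835693359375), (37.99730682373047, 149.07025146484375), 89.48204803466797)
top ((807.7301635742188, -165.50042724609375), (261.7476501464844, 229.031005859375), 89.99951934814453)
floor ((624.567626953125, -171.21755981445312), (172.07069396972656, 212.98779296875), 0.5690832138061523)
handle ((476.0869445800781, -167.22616577148438), (128.4393310546875, 22.06597137451172), 89.98751831054688)
mug [220.15454017 129.84081911  -4.99905155] [ 537.23249971  514.38619098 1295.97664197]
```

The crop confirms the orange knife with black inlays, nose down at about (365,263) in the crop. Next I refine its pose and the chest's yaw.

```bash
python3 - <<'E'
from m import *
c=cams.capture("top"); img=c["image"]; hsv=cv2.cvtColor(img,cv2.COLOR_BGR2HSV)
print("hsv",hsv[190,224],hsv[190,234],hsv[215,232],hsv[200,250])
for d in outline_of("top","knife"):
    rr,cc=np.nonzero(d["region"]); P=np.array([w(c,a,b,18)[:2] for a,b in zip(rr,cc)])
    m=P.mean(0); U=np.linalg.svd(P-m,full_matrices=False)[2][0]; U*=-np.sign(U[0]); t=(P-m)@U; s=(P-m)@[-U[1],U[0]]
    print("knife",d["score"],m.round(1),"nose yaw",np.degrees(np.arctan2(U[1],U[0])).round(1),t.min().round(),t.max().round(),s.min().round(),s.max().round(), img[d["region"]].mean(0).round())
K=c["mtx"];T=c["extrinsics"]; v,u=np.mgrid[:420,:560]; dp=c["depth"]
X=np.stack([(u-K[0,2])/K[0,0]*dp,(v-K[1,2])/K[1,1]*dp,dp],-1)@T[:3,:3].T+T[:3,3]
ok=(dp>0)&(X[...,1]<0)&(X[...,0]>400)
# per-column edges
top=ok&(X[...,2]>150)&(X[...,2]<175)
fl=ok&(abs(X[...,2]-90)<6)&(v>60)&(v<180)
hb=ok&(X[...,2]>110)&(v>184)&(v<200)
def line(name,m,cols,f):
    p=np.array([X[f(np.nonzero(m[:,q])[0]),q] for q in cols if m[:,q].any()])
    k=np.polyfit(p[:,1],p[:,0],1); r=p[:,0]-np.polyval(k,p[:,1]); p=p[abs(r)<5]; k=np.polyfit(p[:,1],p[:,0],1)
    print(name,"yaw",np.degrees(np.arctan(-k[0])).round(2),"x at y=-168",np.polyval(k,-168).round(1),"z",p[:,2].mean().round(1),"y range",p[:,1].min().round(),p[:,1].max().round(),"rms",np.std(p[:,0]-np.polyval(k,p[:,1])).round(1))
line("chest top front",top,range(365,462),max)
line("floor front",fl,range(375,455),max)
line("floor back",fl,range(375,455),min)
h=np.nonzero(hb); p=X[hb]; print("handle",len(p),p.mean(0).round(1))
line("bar",hb,range(390,442),lambda a:a[len(a)//2])
# side walls: lateral edges of floor per row
for r in (105,120,135,150,160):
    a=np.nonzero(fl[r])[0]; print(r,X[r,a[0]].round(),X[r,a[-1]].round())
r=outline_of("top","mug"); 
for d in r[:1]: p=X[d["region"]&(dp>0)]; print("mug",p.min(0).round(),p.max(0).round(), p[p[:,2]>90].mean(0))
E
```

```text
hsv [ 14 182 143] [ 11 187 105] [ 13 190 138] [ 27  78 144]
knife 0.87 [458.8 262. ] nose yaw 179.1 -71.0 77.0 -15.0 15.0 [ 50.  77. 107.]
knife 0.8 [500.3 120.5] nose yaw 162.6 -73.0 78.0 -16.0 15.0 [124.  79.  59.]
knife 0.75 [637.4 235.3] nose yaw 163.0 -74.0 80.0 -16.0 16.0 [75. 80. 83.]Traceback (most recent call last):
  File "<stdin>", line 19, in <module>
  File "<stdin>", line 17, in line
    raise TypeError("expected non-empty vector for x")
TypeError: expected non-empty vector for x
```

```bash
python3 - <<'E'
from m import *
from scipy.stats import theilslopes
c=cams.capture("top")
K=c["mtx"];T=c["extrinsics"]; v,u=np.mgrid[:420,:560]; dp=c["depth"]
X=np.stack([(u-K[0,2])/K[0,0]*dp,(v-K[1,2])/K[1,1]*dp,dp],-1)@T[:3,:3].T+T[:3,3]
ok=(dp>0)&(X[...,1]<0)&(X[...,0]>400)
top=ok&(X[...,2]>140)&(X[...,2]<180)&(v<120)
fl=ok&(abs(X[...,2]-90)<6)&(v>60)&(v<180)
hb=ok&(X[...,2]>105)&(v>184)&(v<200)
wl=ok&(X[...,2]>115)&(v<185)
def line(name,m,idx,f,ax=0):
    p=np.array([X[f(np.nonzero(m[:,q])[0]),q] if ax==0 else X[q,f(np.nonzero(m[q])[0])] for q in idx if (m[:,q] if ax==0 else m[q]).any()])
    a,b=(1,0) if ax==0 else (0,1)
    if len(p)<5: print(name,"few");return
    k=theilslopes(p[:,b],p[:,a]); c0=-168 if ax==0 else 610
    print(name,len(p),"yaw",round(float(np.degrees(np.arctan(k[0]*(-1 if ax==0 else 1)))),2),"at",round(float(k[1]+k[0]*c0),1),"z",np.median(p[:,2]).round(1))
line("chest top front",top,range(365,462),max)
line("floor front",fl,range(375,455),max)
line("front panel outer",wl,range(375,455),max)
line("floor left",fl,range(105,155),min,1); line("floor right",fl,range(105,155),max,1)
line("top left",top,range(5,85),min,1); line("top right",top,range(5,85),max,1)
line("bar",hb,range(390,442),lambda a:a[len(a)//2])
r=outline_of("top","mug")
for d in r[:1]: p=X[d["region"]&(dp>0)]; q=p[p[:,2]>85]; print("mug rim",q.min(0).round(),q.max(0).round())
i=c["image"]; cv2.imwrite("pics/crop1.png",cv2.resize(i[0:210,340:490],None,fx=2.8,fy=2.8,interpolation=3))
E
```

```text
chest top front 97 yaw 0.29 at 695.4 z 149.0
floor front 80 yaw 0.27 at 506.3 z 89.0
front panel outer 80 yaw 0.34 at 506.3 z 118.2
floor left 50 yaw 0.4 at -52.1 z 90.5
floor right 50 yaw 0.34 at -275.7 z 92.0
top left 80 yaw 0.35 at -36.7 z 148.2
top right 80 yaw 0.43 at -296.0 z 159.0
bar 52 yaw -0.15 at 469.8 z 126.5
mug rim [431. 403.  85.] [511. 510. 105.]
```

View pics/crop1.png

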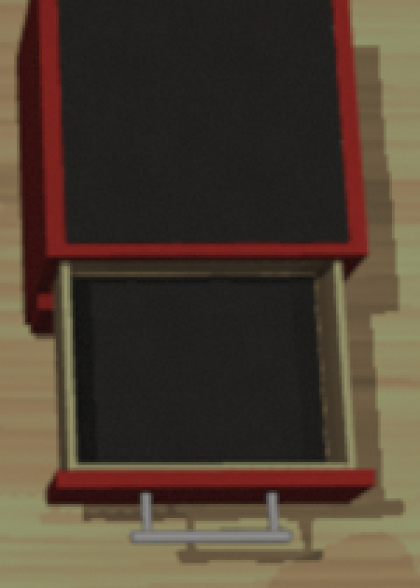

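The crop shows the drawer with its bar handle (536,210 in the crop), square to the world axes (yaw about 0.3°). Floor centre is about (616,-167,90), bar about x=470 and chest front about x=695, so the joint is about 0.16. The knife centre is about (458,262) with its nose towards -x. Now I approach it, high up.

```bash
python3 -m inch '[[[0,0,0,0,0,0.08,1],[0,0,0,0,0,0.08,1],[0,0,0,0,0,0.08,1],[0.2,-0.25,0,0,0,0,1],[0.2,-0.25,0,0,0,0,1],[0.2,-0.25,0,0,0,0,1],[0.2,-0.25,0,0,0,0,1],[0.2,-0.25,0,0,0,0,1],[0.2,-0.25,0,0,0,0,1],[0.2,-0.25,0,0,0,0,1]]]' 60; python3 -c "
from h import *
s=ctrl.read_state();print(s['joint_positions'],s['ee_rot'])"
```

```text
time_s: 2.6
tcp_pos: [444.0, -348.5, 231.7]
ee_rot: [0.0, 1.0, -0.009, 0.0]
wrist_force: [0.2, -0.8, 0.4]
opening: 85.2
gripper_force: 0.0
[ 1.0036343   0.35253463 -0.47917652  1.76907418  0.1835049   1.06341053
 -1.12905481] [ 3.25465479e-04  9.99957631e-01 -9.19615936e-03  2.48685025e-04]
```

```bash
python3 -m inch '[[[0,-0.28,0,0,0,0,1],[0,-0.3,0,0,0,0,1],[0,-0.3,0,0,0,0,1],[0,-0.3,0,0,0,0,1],[0,-0.3,0,0,0,0,1],[0,-0.3,0,0,0,0,1],[0,-0.3,0,0,0,0,1],[0,-0.3,0,0,0,0,1],[0,-0.3,0,0,0,0,1],[0,-0.3,0,0,0,0,1]]]'; python3 -m inch '[[[0.05,-0.28,0,0,0,0,1],[0.05,-0.28,0,0,0,0,1],[0,-0.28,0,0,0,0,1],[0,-0.25,0,0,0,0,1],[0,0,0,0,0,0,1],[0,0,0,0,0,0,1]]]'
python3 - <<'E'
from m import *
print(ctrl.read_state()['joint_positions'])
c=cams.capture("wrist"); cv2.imwrite("pics/wrist1.png",c["image"])
for d in outline_of("wrist","knife"):
    rr,cc=np.nonzero(d["region"]); P=np.array([w(c,a,b,18)[:2] for a,b in zip(rr,cc)])
    m=P.mean(0); U=np.linalg.svd(P-m,full_matrices=False)[2][0]; U*=-np.sign(U[0]); t=(P-m)@U; s=(P-m)@[-U[1],U[0]]
    print(d["score"],m.round(1),"yaw",np.degrees(np.arctan2(U[1],U[0])).round(1),"mid",(m+U*(t.min()+t.max())/2).round(1),t.min().round(),t.max().round(),s.min().round(),s.max().round(),c["image"][d["region"]].mean(0).round())
E
```

```text
time_s: 3.6
tcp_pos: [451.1, 98.6, 231.8]
ee_rot: [0.0, 1.0, -0.009, 0.001]
wrist_force: [1.0, 0.4, -0.8]
opening: 85.2
gripper_force: 0.0
time_s: 4.2
tcp_pos: [468.6, 261.3, 231.2]
ee_rot: [-0.0, 1.0, -0.008, -0.0]
wrist_force: [0.0, -0.1, -1.1]
opening: 85.5
gripper_force: 0.0
[ 0.10204668  0.36988759 -0.81278487  1.82745874  0.3028579   1.07360426
 -2.40996266]
0.88 [465.3 266.8] yaw 178.6 mid [457.8 266.9] -67.0 82.0 -14.0 14.0 [ 41.  94. 160.]
0.87 [282.9 252.2] yaw 159.1 mid [280.9 252.9] -57.0 61.0 -15.0 15.0 [163.  67.  26.]
0.56 [507.8 124.9] yaw 162.6 mid [500.3 127.2] -67.0 82.0 -16.0 16.0 [169.  89.  53.]
```

View pics/wrist1.png

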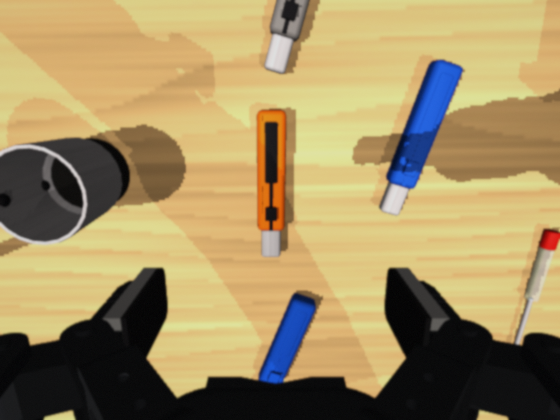

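The wrist view shows the orange knife at (180,270), centred between the fingers and clear of the mug and the blue knives. I descend most of the way.

```bash
python3 -m inch '[[[-0.035,-0.012,0.2,0,0,0,1],[-0.035,-0.012,0.2,0,0,0,1],[0,0,0.2,0,0,0,1],[0,0,0.2,0,0,0,1],[0,0,0.2,0,0,0,1],[0,0,0.15,0,0,0,1],[0,0,0,0,0,0,1],[0,0,0,0,0,0,1]]]'
```

```text
time_s: 5.1
tcp_pos: [459.1, 262.9, 59.2]
ee_rot: [0.0, 1.0, -0.01, -0.0]
wrist_force: [0.5, 0.6, 0.0]
opening: 85.3
gripper_force: 0.0
```

```bash
python3 -m inch '[[[-0.01,-0.012,0.12,0,0,0,1],[0,0,0.12,0,0,0,1],[0,0,0.09,0,0,0,1],[0,0,0.042,0,0,0,1],[0,0,0,0,0,0,1],[0,0,0,0,0,0,1]]]'; python3 -m inch '[[[0,0,0,0,0,0,0],[0,0,0,0,0,0,0],[0,0,0,0,0,0,0],[0,0,0,0,0,0,0],[0,0,0,0,0,0,0],[0,0,0,0,0,0,0],[0,0,0,0,0,0,0],[0,0,0,0,0,0,0]]]' 50
```

```text
time_s: 5.7
tcp_pos: [458.1, 266.2, 4.2]
ee_rot: [-0.0, 1.0, -0.009, 0.001]
wrist_force: [0.6, 0.2, 0.2]
opening: 85.2
gripper_force: 0.0
time_s: 6.5
tcp_pos: [457.5, 266.1, 3.5]
ee_rot: [-0.0, 1.0, -0.009, 0.0]
wrist_force: [-0.8, -0.0, 6.5]
opening: 26.9
gripper_force: 51.0
```

```bash
python3 -m inch '[[[0,0,-0.1,0,0,0,0],[0,0,-0.2,0,0,0,0],[0,0,-0.25,0,0,0,0],[0,0,-0.25,0,0,0,0],[0,0,-0.25,0,0,0,0],[0,0,-0.25,0,0,0,0],[0,0,-0.25,0,0,0,0],[0,0,-0.1,0,0,-0.08,0],[0,0,0,0,0,-0.09,0],[0,0,0,0,0,-0.09,0]]]'; python3 -m inch '[[[0,0,0,0,0,-0.09,0],[0,0,0,0,0,-0.09,0],[0,0,0,0,0,-0.09,0],[0,0,0,0,0,-0.09,0],[0,0,0,0,0,-0.09,0],[0,0,0,0,0,-0.09,0],[0,0,0,0,0,-0.09,0],[0,0,0,0,0,-0.09,0],[0,0,0,0,0,-0.02,0],[0,0,0,0,0,0,0]]]'
```

```text
time_s: 7.5
tcp_pos: [457.0, 265.7, 251.9]
ee_rot: [0.0, 0.98, 0.197, 0.001]
wrist_force: [-0.2, -0.0, -2.6]
opening: 26.6
gripper_force: 50.2
time_s: 8.5
tcp_pos: [456.9, 265.5, 250.6]
ee_rot: [0.0, 0.714, 0.7, -0.0]
wrist_force: [-0.3, 0.1, -2.1]
opening: 26.9
gripper_force: 50.2
```

```bash
python3 -m inch '[[[-0.2,0.05,0,0,0,-0.016,0],[-0.26,0.09,0,0,0,0,0],[-0.3,0.1,0,0,0,0,0],[-0.3,0.1,0,0,0,0,0],[-0.3,0.1,0,0,0,0,0],[-0.3,0.1,0,0,0,0,0],[-0.3,0.1,0,0,0,0,0],[-0.3,0.1,0,0,0,0,0],[-0.26,0.1,0,0,0,0,0],[-0.2,0.05,0,0,0,0,0]]]'; python3 -m inch '[[[-0.1,0.04,0,0,0,0,0],[-0.06,0.02,0,0,0,0,0],[0,0,0,0,0,0,0],[0,0,0,0,0,0,0],[0,0,0,0,0,0,0]]]'
python3 - <<'E'
from m import *
for n in ("wrist","top"):
    c=cams.capture(n); cv2.imwrite(f"pics/{n}2.png",c["image"])
    for t in ("drawer_floor","chest_drawer0_handle"):
        for d in mark_of(n,t)[:1]: print(n,t,d["score"],w(c,*d["at"],{"d":90,"c":122}[t[0]]).round(1))
E
```

```text
time_s: 9.5
tcp_pos: [593.2, -145.2, 250.4]
ee_rot: [0.0, 0.707, 0.707, -0.0]
wrist_force: [0.2, -0.1, -2.0]
opening: 27.1
gripper_force: 50.1
time_s: 10.0
tcp_pos: [601.9, -162.8, 250.9]
ee_rot: [-0.0, 0.704, 0.711, 0.0]
wrist_force: [0.5, -0.6, -1.4]
opening: 26.8
gripper_force: 50.1
wrist chest_drawer0_handle 0.94 [ 470.  -161.3  122. ]
top chest_drawer0_handle 0.83 [ 467.5 -166.8  122. ]
```

View pics/wrist2.png

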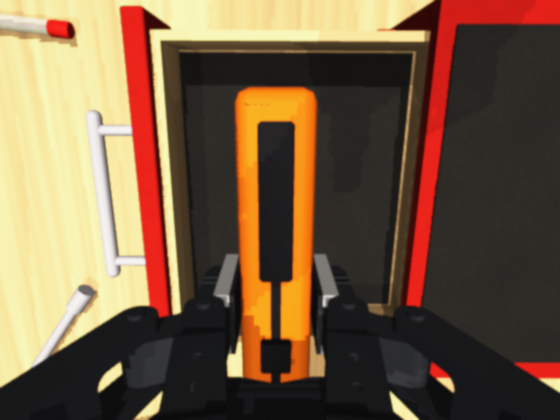

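The wrist view shows the knife over the drawer compartment (interior columns 187–400, knife at 277), with clearance on both sides. I lower it.

```bash
python3 -m inch '[[[0,0,0.15,0,0,0,0],[0,0,0.2,0,0,0,0],[0,0,0.2,0,0,0,0],[0,0,0.2,0,0,0,0],[0,0,0.1,0,0,0,0],[0,0,0.05,0,0,0,0],[0,0,0,0,0,0,0],[0,0,0,0,0,0,0]]]'
```

```text
time_s: 11.1
tcp_pos: [603.1, -165.4, 116.9]
ee_rot: [0.001, 0.705, 0.71, 0.001]
wrist_force: [0.4, -0.3, -1.3]
opening: 27.0
gripper_force: 50.1
```

```bash
python3 -m inch '[[[0,0,0.06,0,0,0,0],[0,0,0.04,0,0,0,0],[0,0,0.02,0,0,0,0],[0,0,0.015,0,0,0,0],[0,0,0,0,0,0,0],[0,0,0,0,0,0,0]]]'
```

```text
time_s: 11.7
tcp_pos: [602.1, -165.4, 95.3]
ee_rot: [0.0, 0.705, 0.71, 0.0]
wrist_force: [0.8, -0.4, -1.8]
opening: 26.9
gripper_force: 50.1
```

```bash
python3 -m inch '[[[0,0,0.008,0,0,0,0],[0,0,0.006,0,0,0,0],[0,0,0,0,0,0,0],[0,0,0,0,0,0,0]]]'
```

```text
time_s: 12.1
tcp_pos: [602.3, -165.4, 93.5]
ee_rot: [0.0, 0.705, 0.71, 0.0]
wrist_force: [0.6, -0.5, 0.6]
opening: 26.9
gripper_force: 50.4
```

The force rise shows the knife has touched the floor. I release it and go up.

```bash
python3 -m inch '[[[0,0,0,0,0,0,0.45],[0,0,0,0,0,0,0.7],[0,0,0,0,0,0,0.8],[0,0,0,0,0,0,0.8],[0,0,0,0,0,0,0.8],[0,0,-0.05,0,0,0,0.8],[0,0,-0.1,0,0,0,0.8],[0,0,-0.2,0,0,0,0.8],[0,0,-0.25,0,0,0,0.8],[0,0,-0.25,0,0,0,0.8]]]'; python3 -m inch '[[[0,-0.05,-0.15,0,0,0,0],[0,-0.2,-0.1,0,0,0,0],[0,-0.3,0,0,0,0,0],[0,-0.3,0,0,0,0,0],[0,-0.3,0,0,0,0,0],[0,-0.2,0,0,0,0,0],[0,0,0,0,0,0,0],[0,0,0,0,0,0,0]]]'
python3 - <<'E'
from m import *
c=cams.capture("top"); cv2.imwrite("pics/top3.png",cv2.resize(c["image"][60:240,330:500],None,fx=3,fy=3))
for d in mark_of("top","chest_drawer0_handle")[:1]: print(d["score"],w(c,*d["at"],122).round(1))
for d in outline_of("top","knife"):
    r=d["region"]; print(d["score"],d["at"],w(c,*d["at"]).round(),c["image"][r].mean(0).round())
print(ctrl.read_state()["joint_positions"])
E
```

```text
time_s: 13.1
tcp_pos: [602.0, -165.1, 223.2]
ee_rot: [0.0, 0.704, 0.71, 0.0]
wrist_force: [0.5, -1.0, -0.1]
opening: 68.5
gripper_force: 0.0
time_s: 13.9
tcp_pos: [399.8, -167.3, 259.5]
ee_rot: [0.002, 0.705, 0.709, -0.0]
wrist_force: [0.8, 0.4, -0.6]
opening: -0.2
gripper_force: 0.0
0.93 [ 476.2 -165.4  122. ]
0.64 [190.5, 287.2] [494. 120.  19.] [116.  75.  57.]
0.56 [139.5, 408.0] [ 594. -158.  112.] [ 45.  70. 101.]
[ 1.11412205  0.0941441  -0.81657747  2.02077895  0.07829719  1.05581379
  0.26949205]
```

View pics/top3.png

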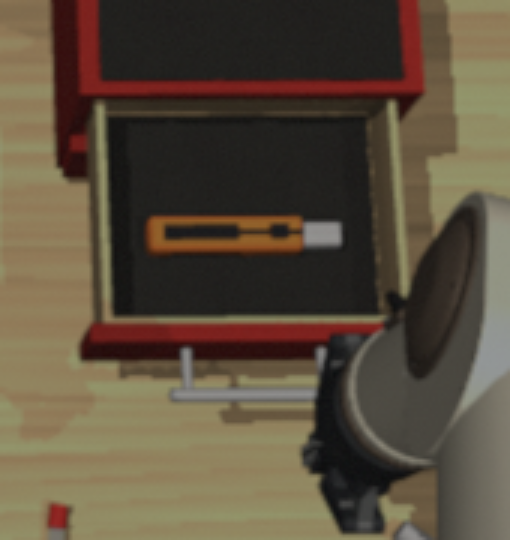

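The knife lies flat in the drawer (235,245 in the crop), nose to the right. I go down in front of the bar with the fingers shut.

```bash
python3 -m inch '[[[0,0,0.15,0,0,0,0],[0,0,0.2,0,0,0,0],[0,0,0.2,0,0,0,0],[0,0,0.2,0,0,0,0],[0,0,0.15,0,0,0,0],[0,0,0.1,0,0,0,0],[0,0,0,0,0,0,0],[0,0,0,0,0,0,0],[0,0,0,0,0,0,0]]]'
```

```text
time_s: 14.95
tcp_pos: [400.7, -166.8, 108.9]
ee_rot: [0.001, 0.704, 0.71, 0.0]
wrist_force: [0.4, 0.2, 0.3]
opening: -0.2
gripper_force: 0.0
```

```bash
python3 -m inch '[[[0,0.1,0,0,0,0,0],[0,0.1,0,0,0,0,0],[0,0.05,0,0,0,0,0],[0,0.03,0,0,0,0,0],[0,0.03,0,0,0,0,0],[0,0.03,0,0,0,0,0],[0,0.04,0,0,0,0,0],[0,0.06,0,0,0,0,0],[0,0.06,0,0,0,0,0],[0,0.06,0,0,0,0,0]]]'
```

```text
time_s: 15.95
tcp_pos: [484.0, -166.4, 107.9]
ee_rot: [-0.0, 0.705, 0.71, -0.0]
wrist_force: [-1.0, -0.7, -1.6]
opening: 0.2
gripper_force: 0.7
```

```bash
python3 -m inch '[[[0,0.06,0,0,0,0,0],[0,0.07,0,0,0,0,0],[0,0.07,0,0,0,0,0],[0,0.07,0,0,0,0,0],[0,0.07,0,0,0,0,0],[0,0.07,0,0,0,0,0],[0,0.07,0,0,0,0,0],[0,0.07,0,0,0,0,0],[0,0.06,0,0,0,0,0],[0,0.04,0,0,0,0,0]]]'
python3 - <<'E'
from m import *
c=cams.capture("side"); cv2.imwrite("pics/side4.png",c["image"])
E
```

```text
time_s: 16.95
tcp_pos: [582.2, -165.3, 108.3]
ee_rot: [0.0, 0.705, 0.71, 0.0]
wrist_force: [-1.2, -0.1, -0.4]
opening: 0.1
gripper_force: 0.8
```

View pics/side4.png

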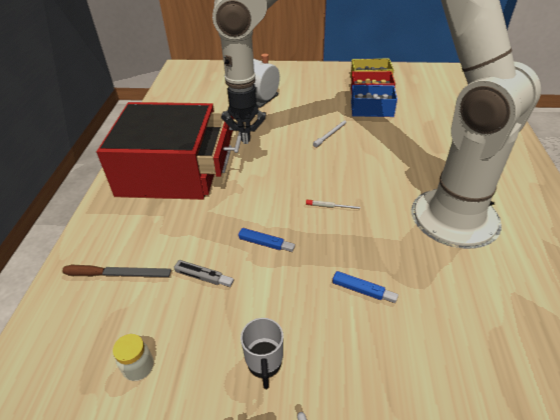

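The drawer is closing, with about 30 mm left (225,150), and the bystanders are unmoved. I push on slowly until it stops.

```bash
python3 -m inch '[[[0,0.03,0,0,0,0,0],[0,0.03,0,0,0,0,0],[0,0.03,0,0,0,0,0],[0,0.03,0,0,0,0,0],[0,0.02,0,0,0,0,0]]]';  python3 -m inch '[[[0,0.013,0,0,0,0,0],[0,0.013,0,0,0,0,0],[0,0.013,0,0,0,0,0]]]'
```

```text
time_s: 17.5
tcp_pos: [602.4, -165.2, 108.2]
ee_rot: [0.0, 0.705, 0.71, 0.0]
wrist_force: [-1.1, 1.2, 0.5]
opening: -0.0
gripper_force: 0.6
time_s: 17.8
tcp_pos: [607.8, -165.3, 108.1]
ee_rot: [-0.0, 0.705, 0.71, -0.0]
wrist_force: [-0.8, 0.2, 0.1]
opening: -0.3
gripper_force: 0.5
```

```bash
python3 -m inch '[[[0,0.01,0,0,0,0,0],[0,0.01,0,0,0,0,0],[0,0.01,0,0,0,0,0]]]';  python3 -m inch '[[[0,0.01,0,0,0,0,0],[0,0.01,0,0,0,0,0],[0,0,0,0,0,0,0]]]'
```

```text
time_s: 18.1
tcp_pos: [612.3, -165.3, 108.2]
ee_rot: [-0.0, 0.705, 0.71, -0.0]
wrist_force: [-1.4, 0.8, 0.6]
opening: -0.2
gripper_force: 0.5
time_s: 18.4
tcp_pos: [615.7, -165.5, 108.2]
ee_rot: [0.0, 0.705, 0.71, 0.0]
wrist_force: [-0.2, 0.7, -0.6]
opening: 0.2
gripper_force: 0.0
```

```bash
python3 -m inch '[[[0,0.01,0,0,0,0,0],[0,0.01,0,0,0,0,0],[0,0,0,0,0,0,0]]]';  python3 -m inch '[[[0,0.01,0,0,0,0,0],[0,0.01,0,0,0,0,0],[0,0,0,0,0,0,0]]]'
```

```text
time_s: 18.7
tcp_pos: [618.6, -165.5, 108.2]
ee_rot: [0.0, 0.705, 0.709, 0.0]
wrist_force: [-0.7, 0.8, -0.4]
opening: -0.0
gripper_force: 0.0
time_s: 19.0
tcp_pos: [621.6, -165.4, 108.2]
ee_rot: [0.0, 0.705, 0.71, 0.0]
wrist_force: [-0.3, -0.6, 0.2]
opening: -0.1
gripper_force: 0.0
```

```bash
python3 -m inch '[[[0,0.01,0,0,0,0,0],[0,0.01,0,0,0,0,0],[0,0.01,0,0,0,0,0]]]';  python3 -m inch '[[[0,0.01,0,0,0,0,0],[0,0.01,0,0,0,0,0],[0,0,0,0,0,0,0]]]'
python3 - <<'E'
from m import *
c=cams.capture("side"); cv2.imwrite("pics/side5.png",cv2.resize(c["image"][80:210,100:300],None,fx=3.5,fy=3.5,interpolation=3))
E
```

```text
time_s: 19.3
tcp_pos: [625.9, -165.4, 108.2]
ee_rot: [0.0, 0.705, 0.71, -0.0]
wrist_force: [-0.5, -0.9, 0.4]
opening: 0.1
gripper_force: 0.5
time_s: 19.6
tcp_pos: [626.7, -165.3, 108.1]
ee_rot: [-0.002, 0.705, 0.71, -0.002]
wrist_force: [-6.9, 0.5, 6.2]
opening: 0.3
gripper_force: 4.2
```

View pics/side5.png

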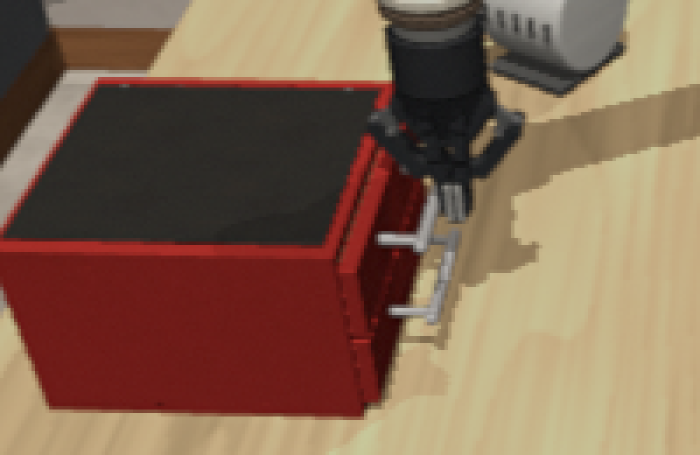

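The drawer face looks flush with the lower drawer, and the force rise suggests the hard stop. I back away, lift clear and measure.

```bash
python3 -m inch '[[[0,-0.1,0,0,0,0,0],[0,-0.2,0,0,0,0,0],[0,-0.3,0,0,0,0,0],[0,-0.3,0,0,0,0,0],[0,-0.3,0,0,0,0,0],[0,0,-0.1,0,0,0,0],[0,0,0,0,0,0,0]]]'
python3 - <<'E'
from m import *
from scipy.stats import theilslopes
for n in ("top","side"):
    c=cams.capture(n)
    for d in mark_of(n,"chest_drawer0_handle")[:2]: print(n,d["score"],w(c,*d["at"],122).round(1))
    K=c["mtx"];T=c["extrinsics"]; v,u=np.mgrid[:420,:560]; dp=c["depth"]
    X=np.stack([(u-K[0,2])/K[0,0]*dp,(v-K[1,2])/K[1,1]*dp,dp],-1)@T[:3,:3].T+T[:3,3]
    ok=(dp>0)&(X[...,1]<0)&(X[...,0]>560)&(X[...,0]<720)
    for lo,hi in ((20,70),(95,140)):
        p=X[ok&(X[...,2]>lo)&(X[...,2]<hi)&(X[...,1]>-290)&(X[...,1]<-40)]
        print(lo,len(p),np.histogram(p[:,0],np.arange(600,721,8))[0] if len(p) else "")
    if n=="side": cv2.imwrite("pics/side6.png",cv2.resize(c["image"][90:210,160:290],None,fx=5,fy=4.9,interpolation=3))
E
```

```text
time_s: 20.35
tcp_pos: [449.4, -167.1, 124.7]
ee_rot: [0.002, 0.705, 0.709, 0.0]
wrist_force: [1.8, 0.2, 1.1]
opening: -0.3
gripper_force: 0.0
top 0.76 [ 648.8 -166.4  122. ]
20 780 [  0   0   0   0  25 177  46  21   7 191 311   2   0   0   0]
95 1091 [  0   0   0   0  23 209  62  21  19 283 472   1   1   0   0]
side 0.78 [ 642.4 -176.8  122. ]
20 400 [  0   0   0   0  18  76  24  13   6 181  79   3   0   0   0]
95 474 [  0   0   0   0  16  84  23  16  15 202 101   2  15   0   0]
```

View pics/side6.png

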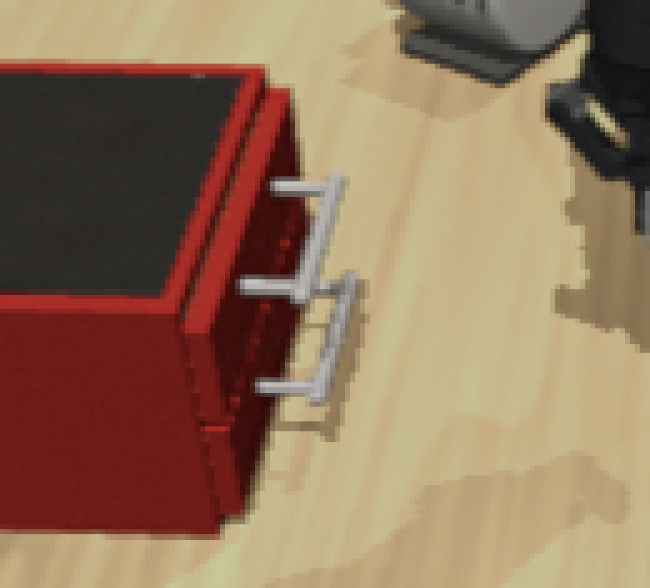

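```bash
python3 - <<'E'
from m import *
for n in ("top","side"):
    c=cams.capture(n)
    K=c["mtx"];T=c["extrinsics"]; v,u=np.mgrid[:420,:560]; dp=c["depth"]
    X=np.stack([(u-K[0,2])/K[0,0]*dp,(v-K[1,2])/K[1,1]*dp,dp],-1)@T[:3,:3].T+T[:3,3]
    ok=(dp>0)&(X[...,1]<-40)&(X[...,1]>-290)
    for lo,hi in ((20,70),(95,140)):
        m=ok&(X[...,2]>lo)&(X[...,2]<hi)
        for a,b in ((630,664),(664,690)):
            p=X[m&(X[...,0]>a)&(X[...,0]<b)][:,0]; print(n,lo,a,len(p),np.percentile(p,[10,25,50,75,90]).round(1))
E
```

```text
top 20 630 271 [640.3 641.7 644.4 647.7 653.9]
top 20 664 517 [678.6 679.4 680.2 681.  681.7]
top 95 630 315 [640.5 642.  644.9 648.4 653.2]
top 95 664 782 [678.9 679.6 680.3 680.9 681.6]
side 20 630 132 [639.8 641.6 644.5 648.7 657.1]
side 20 664 269 [678.8 679.2 679.7 680.2 680.5]
side 95 630 137 [639.8 641.3 644.3 648.1 656. ]
side 95 664 335 [678.2 679.1 679.6 680.1 680.4]
```

The two drawer faces are flush to within 0.2 mm, so the drawer is fully shut, and the robot is clear of everything. I hand in.

```bash
python3 -c "
from h import *
print(close_job())"
```

```text
the job is handed in; nothing more can be done
None
```

The orange-and-black knife lies flat in the top drawer, which is fully shut (its face is flush with the lower drawer to about 0.2 mm). The grey knife and mug were not touched, and the job was handed in at about 20.5 s.

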